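Bring the chilli jar round on the spice carousel and take off its push-and-turn safety cap

TASK

Press the blue button on top of the spice carousel fully down and let it come back up, so that the carousel turns the tall amber chilli jar round to the opening in its clear dust cover. Then push the jar's red safety cap down, twist it anticlockwise while it is down until it is free, and lift it straight up off the jar. Finish while still holding the cap in the gripper, level and still, a few centimetres straight above the open jar, and leave the other things on the counter where they stand.

Things in the scene. Friction and masses are not known exactly. Their poses are not given: they have to be found in the camera images.
- carousel: White round spice carousel, 260 mm across, fixed to the counter; origin at the centre of its underside, z up its turning axis. A fixed column of radius 22 mm (collar 27 mm) stands in the centre, 137 mm high. Six jars stand 60 degrees apart at 90 mm radius on its turntable, clipped in so that they cannot turn: five low ones, 49 mm across, lids 72 mm above the counter, and one tall amber jar.
- opening (a point): Point fixed on the carousel, in the middle of its opening, 90 mm from the axis towards the carousel's -x and 112 mm above the counter: the red cap's centre comes to it. 160 degrees about -x are open from above and from the side; the other 200 are under the clear dust cover (flat top 134 to 137 mm up, back wall of radius 129 mm). Its axes are the carousel's.
- button_top (a point): Centre of the top of the blue round push button, 30 mm across, on the carousel's column, 149 mm above the counter. It moves 8 mm straight down (its top is then 4 mm above the column); a spring returns it.
- button (a joint): How far the button is pressed, m: 0 up, 0.008 fully down. About 2 N starts it, about 5 N holds it fully down. Past about 0.006 it lets the turntable go.
- turntable (a joint): Turntable angle, rad, anticlockwise from above: about 0 at the start (jar under the cover, held by the button's catch); 2.094 at its stop, which its spring reaches about 3 s after the press, also if the button is let go at once. The tall jar then stands in the opening and stays; twisting anticlockwise only presses the turntable on its stop.
- cap_center (a point): Centre, half-way up, of the red push-and-turn safety cap, 48 mm across, 30 mm high (underside 15 mm below), 25 g, 112 mm above the counter when locked on the jar. z is its axis; x lines up with x of jar_mouth while locked. Locked, it turns only a few degrees and cannot be lifted. Its spring resists pushing: 5 N to start, 10 N at 5 mm, 13 N at its bottom, 7.5 mm down.
- jar_mouth (a point): Centre of the rim of the tall amber jar (54 mm across, shoulder 88 mm, rim 116 mm above the counter), under the cap; turns with the turntable; z up. Its cap, pushed down 5 to 7.5 mm, can be turned anticlockwise seen from above; it is free to lift between 40 and 80 degrees of turn (60 is the middle, a stop ends the turn) and need then no longer be held down. It comes off straight up.
- mortar: Steel mortar with its pestle standing in it, 100 mm across, 75 mm high (pestle to 125 mm), loose; origin at the centre of its underside. A bystander.
- olive_box: Lidded olivewood box, 104 x 134 mm, 63 mm high and a knob to 80 mm, loose; origin at the centre of its underside. A bystander.
- pinch_bowl: Blue glass pinch bowl, 90 mm across, 38 mm high, loose; origin at the centre of its underside. A bystander.
- measuring_cup: Aluminium measuring cup, 72 mm across, 60 mm high, a flat handle along its +y to 120 mm from its axis, loose; origin at the centre of its underside. A bystander.
- tagine: Small lidded terracotta tagine, 132 mm across, 110 mm high, loose; origin at the centre of its underside. A bystander.
- spoon: Wooden spoon, 220 mm long along its x, lying flat, loose. A bystander.

How it is judged:
On the way, in this order (a step that is already met when the one before it is completed fails the run):
1. the carousel's button is pressed fully down (value of joint button above 0.0068 m), for 0.05 s.
2. the button is up again and the tall jar has come round to the opening (value of joint button below 0.0015 m and value of joint turntable above 2.03 rad), for 0.1 s.
3. the safety cap is pushed down on the jar (z of cap_center in the frame of jar_mouth below -0.0075 m and horizontal distance between cap_center and jar_mouth below 0.006 m and contact force between the fingers and cap above 1 N), for 0.05 s.
4. the cap is twisted past its catches while still on the jar's neck (angle between the x axis of cap_center and the x axis of jar_mouth, either way round above 0.5 rad and z of cap_center in the frame of jar_mouth below 0.006 m and horizontal distance between cap_center and jar_mouth below 0.006 m), for 0.05 s.
At the end, for the whole second after the job is handed in: The fingers hold the cap still and level (14 degrees), within 30 mm of the jar's axis, its underside 18 to 185 mm above the rim, touching nothing of the carousel; jar at the opening (turntable past 2.0 rad), button up, every bystander within 30 mm of its place (z of cap_center in the frame of jar_mouth between 0.033 and 0.2 m and horizontal distance between cap_center and jar_mouth below 0.03 m and angle between cap_center's own z axis and vertical below 0.25 rad and contact force between the fingers and cap above 2 N and contact force between cap and carousel below 0.05 N and linear speed of cap below 0.03 m/s and value of joint turntable above 2 rad and value of joint button below 0.0015 m and distance of each of mortar, olive_box, pinch_bowl, measuring_cup, tagine, spoon from where it was at the start of the episode below 0.03 m); the arm keeps its last pose, push and grip.
It fails at once if a bystander is pushed away from its place by more than 30 mm (distance of any of mortar, olive_box, pinch_bowl, measuring_cup, tagine, spoon from where it was at the start of the episode above 0.03 m).
It also fails if it takes over 51 s, if anything falls off the work surface, if the arm or the gripper's body presses on something with over 40 N, if the wrist force passes 120 N, or if a joint passes its speed limit or range.

ROBOT

A 6-joint arm with a two-finger parallel gripper is mounted at the origin on the work surface. World frame = base frame: x ahead of the robot, y to its left, z up, the work surface at z = 0. Lengths are in m, angles in rad, forces in N, time in s.
With the tool pointing down it reaches from about 0.375 to 0.825 m from the base axis. Payload 5.5 kg.
Tool frame: the origin (TCP) lies between the finger pads; the fingertips stand ahead of it and the grasp point (between the pads) is the TCP (robot.tip_extent is the z of the fingertips in the tool frame, in m); z points along the fingers, y is the line along which they close (so a half turn about z gives the same grasp; the last joint's range is limited). The gripper opens to 85 mm and grips with 20 to 120 N. Pads are 22 mm wide; open, the fingers measure 114 mm over their backs; the gripper's body (76 mm by 85 mm) begins 54 mm behind the grasp point. The pads swing forward as they close: fully open they stand 13 mm farther back than shut.
Start: joints at [1.171, 0.314, -0.047, 1.21, 0, 1.571], TCP at [0.234, 0.553, 0.25] pointing down, gripper open.
Joint ranges: [-2.67, 2.67], [-0.69, 1.73], [-1.03, 1.25], [-2.08, 2.16], [-1.42, 1.45], [-3.14, 3.14]. Speed limits (rad/s): [2.39, 2.39, 3.01, 3.14, 3.14, 3.14].

INTERFACE

Orientations are given as a unit quaternion [x, y, z, w].
In Python, from plant import robot, eyes, boxes_of, spot_point gives the robot as it stands. The module is installed in compiled form; this text tells all that it offers.
- The arm moves only by the tool move_arm, never from a script. Its argument "targets" is a list of rows, each a list of 3 entries, a list of its own where there are three numbers: the shift along the tool's x, y, z normalised to -1 to 1, where 1 is 0.2 m, then the turn, a rotation vector about the tool's x, y, z normalised to -1 to 1, where 1 is 120 degrees, then the opening, from 0 (shut) to 1 (fully open). In form: [[[x, y, z], [ax, ay, az], claw], ...]. A call has 1 to 12 rows; each row shifts and turns the commanded pose from where the row before left it, along the tool's axes as they then stand; what a row does not reach is not made up. A row lasts 1/10 s, in which the tool goes at most 50 mm and 8.59 degrees, less where a joint would pass 70% of its speed; a pose out of reach is approached as far as the arm can. A call with a number of a shift or a turn outside -1 to 1 is refused whole. A call with a gripper value outside its range is refused whole. The fingers move at their own pace and stop on an object; the grip force is fixed at half the most. Time passes only in rows, so rows that do not move let the fingers close. It gives the time, the measured TCP pose, the force, the opening and the grip force at its end, in the units of the state.
- robot.sense(): the state, without advancing time (a new reading comes with each control period).
- eyes.capture(name): name is "scene" or "top" or "wrist"; returns a dict with "image" (420x560x3 uint8, red, green, blue), "range_z" (420x560 float32, m along the optical axis (not along the pixel's ray), 0 where there is no reading), "fx", "fy", "cx", "cy" (pixels), "k1" (the pictures are not rectified: a ray, as slopes to the right and down, at radius r is drawn at 1 + k1 r^2 times it, then the intrinsics apply), "xyz" and "orientation" of the camera in the world; the wrist camera has in their place "mount" (4x4, takes a point from camera to tool coordinates, whose origin is the TCP and whose axes are the flange's). Camera axes: x right, y up, looking along -z (the intrinsics and any distortion apply to the point x, -y, -z); pixel columns grow to the right and rows downward; lengths in m; the calibration is good to about 2 mm. A picture is of the moment at which its call begins: read the wrist's pose just before it.
- robot.hand_in(): hands the job in; it is judged then, once.
Trained networks look in the newest picture that a camera, given by its name, has taken for a name from the list of things; names that differ only in an ending like _2 or _b are one class to them, and where a whole thing is asked for, a point or a joint stands for the part that bears it (a point fixed in the world has none). Each returns a list of dicts, best first, with "score" (0 to 1); they miss things now and then, are a little off and sometimes report something else, mostly with a low value. They report only what shows in the picture. A call takes as long as a camera call.
- boxes_of(camera, name): "extent" ([centre column, centre row, width, height] in pixels, round what is visible of it).
- spot_point(camera, name): "point" ([column, row] in pixels: a listed point, or the origin of a listed thing).
The state is a dict: "time": time; "joint_pos": joint angles; "qvel": joint speeds; "joint_torque": joint torques, N m; "tool_pos": TCP position; "tool_rot": TCP orientation; "contact_force": force on the tool from outside, world axes, zero at the start; "torque": the same for the moment, N m; "finger_gap": finger opening in m; "grasp_force": force on a finger pad.
Only numpy, scipy, OpenCV 4.12 (cv2) and the standard library are available. Lean on these libraries where they do the work, as an engineer would, in place of code of your own. Each camera call takes 0.05 s, during which the arm holds its last target. There are 200 camera calls.

## Working session

There is one attempt and no reset: what is moved stays moved. The work goes in short steps, Python scripts to look and compute and a tool call to move; the robot and the scene stay as the last step left them, time stands still between calls to the robot, and variables do not carry over. Pictures are saved under pics/ and viewed, at most 10 in all, crops included, and the job is handed in when it is done.

Besides the shell and the picture viewer there is one more tool, called as a command line: name --argument value ..., lists and objects as JSON in quotes. move_arm: Moves the arm, as the interface text tells. Scaled input: -1 to 1 covers 0.2 m each way for a shift and 120 degrees each way for a turn. Its arguments: {"type":"object","properties":{"targets":{"type":"array"}},"required":["targets"]}

```bash
mkdir -p pics
cat > h.py <<'E'
import numpy as np, cv2
from scipy.spatial.transform import Rotation as R
from plant import robot, eyes, boxes_of, spot_point
def cap(name):
    s=robot.sense(); c=eyes.capture(name)
    if 'mount' in c:
        T=np.eye(4);T[:3,:3]=R.from_quat(s['tool_rot']).as_matrix();T[:3,3]=s['tool_pos'];c['T']=T@np.array(c['mount'])
    else:
        T=np.eye(4);T[:3,:3]=R.from_quat(c['orientation']).as_matrix();T[:3,3]=c['xyz'];c['T']=T
    return c
def ray(c,u,v):
    d=np.array([(u-c['cx'])/c['fx'],(v-c['cy'])/c['fy']]);p=d.copy()
    for _ in range(20): p=d/(1+c['k1']*(p@p))
    return c['T'][:3,:3]@np.array([p[0],-p[1],-1.]),c['T'][:3,3]
def atz(c,u,v,z):
    d,o=ray(c,u,v); return o+d*(z-o[2])/d[2]
def atd(c,u,v):
    d,o=ray(c,u,v); return o+d*float(c['range_z'][int(round(v)),int(round(u))])
def save(c,n): cv2.imwrite('pics/'+n,c['image'][:,:,::-1])
E
python3 - <<'E'
from h import *
np.set_printoptions(precision=4,suppress=True)
Z={'button_top':.149,'carousel':0,'opening':.112,'cap_center':.112,'mortar':0,'olive_box':0,'pinch_bowl':0,'measuring_cup':0,'tagine':0,'spoon':0}
s=robot.sense();print(s['time'],s['tool_pos'],s['tool_rot'],robot.tip_extent)
ims=[]
for n in ('top','scene'):
    c=cap(n);ims.append(c['image'])
    for k,z in Z.items():
        r=spot_point(n,k)[:1]
        for q in r: print(n,k,round(q['score'],2),q['point'],atz(c,*q['point'],z),atd(c,*q['point']))
    save(c,n+'0.png')
E
```

```text
0.0 [0.2333 0.5522 0.2494] [ 0.1986  0.9801 -0.0009 -0.0002] 0.019
top button_top 0.67 [239.4, 179.4] [0.5902 0.0367 0.149 ] [0.591  0.037  0.1452]
top carousel 0.88 [245.0, 191.2] [0.586  0.0326 0.    ] [0.5707 0.0266 0.0828]
top opening 0.78 [243.8, 217.3] [0.4937 0.0276 0.112 ] [0.4985 0.0306 0.0723]
top mortar 0.86 [374.9, 254.0] [ 0.3957 -0.3507  0.    ] [ 0.3954 -0.3487  0.0084]
top olive_box 0.6 [139.5, 164.7] [0.6682 0.3485 0.    ] [0.6526 0.3279 0.0622]
top pinch_bowl 0.82 [141.2, 225.8] [0.484  0.3375 0.    ] [0.4837 0.3365 0.0032]
top measuring_cup 0.95 [373.8, 169.4] [ 0.6506 -0.3567  0.    ] [ 0.6385 -0.3442  0.0508]
top tagine 0.97 [133.8, 279.4] [0.3282 0.353  0.    ] [0.3302 0.3271 0.0776]
top spoon 0.92 [422.2, 201.8] [ 0.5504 -0.4977  0.    ] [ 0.5504 -0.4976  0.0003]
scene button_top 0.65 [318.4, 219.3] [0.5855 0.0307 0.149 ] [0.5845 0.0311 0.1475]
scene carousel 0.77 [318.5, 245.0] [0.5837 0.0418 0.    ] [0.6579 0.0147 0.1349]
scene opening 0.72 [307.9, 203.6] [0.5014 0.0212 0.112 ] [0.4264 0.0429 0.005 ]
scene cap_center 0.39 [140.8, 262.3] [ 0.6091 -0.4656  0.112 ] [ 0.5421 -0.5008 -0.002 ]
scene olive_box 0.85 [421.2, 251.7] [0.6661 0.3468 0.    ] [0.6953 0.3167 0.0619]
scene pinch_bowl 0.75 [400.9, 207.5] [0.4957 0.3436 0.    ] [0.4978 0.342  0.0033]
scene measuring_cup 0.89 [186.5, 289.8] [ 0.6583 -0.3674  0.    ] [ 0.6851 -0.3571  0.0559]
scene tagine 0.97 [390.5, 168.8] [0.3279 0.3666 0.    ] [0.3678 0.341  0.0505]
scene spoon 0.76 [143.7, 259.2] [ 0.5341 -0.4916  0.    ] [ 0.5437 -0.4868  0.016 ]
```

View pics/top0.png

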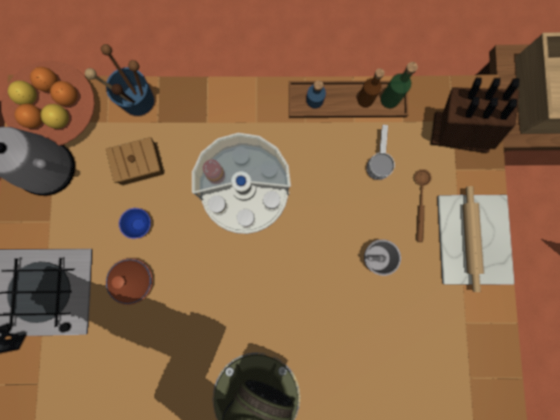

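View pics/scene0.png

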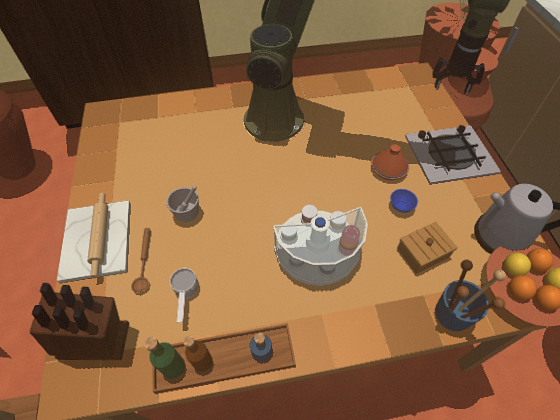

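The top and scene views show the carousel at about (0.588, 0.034), its opening facing the robot and the amber jar under the cover at top pixel (213,171). The bystanders are well away.

move_arm --targets '[[[-0.165,-0.106,0],[0,0,0],0],[[-0.165,-0.106,0],[0,0,0],0],[[-0.165,-0.106,0],[0,0,0],0],[[-0.165,-0.106,0],[0,0,0],0],[[-0.165,-0.106,0],[0,0,0],0],[[-0.165,-0.106,0],[0,0,0],0],[[-0.165,-0.106,0],[0,0,0],0],[[-0.165,-0.106,0],[0,0,0],0],[[-0.165,-0.106,0],[0,0,0],0],[[-0.165,-0.106,0],[0,0,0],0],[[-0.165,-0.106,0],[0,0,0],0],[[-0.165,-0.106,0],[0,0,0],0]]'

```text
time: 2.3
tool_pos: [0.5001, 0.1628, 0.2505]
tool_rot: [0.199, 0.98, 0.0, 0.0]
contact_force: [0.5, 0.7, 0.3]
finger_gap: 0.0
grasp_force: 0.0
```

```bash
cat > look.py <<'E'
from h import *
import sys
np.set_printoptions(precision=4,suppress=True)
Z={'button_top':.149,'carousel':0,'opening':.112,'cap_center':.112}
s=robot.sense();print(s['time'],s['tool_pos'],s['tool_rot'],s['finger_gap'],s['joint_pos'])
for n in sys.argv[2:]:
    c=cap(n)
    for k,z in Z.items():
        for q in spot_point(n,k)[:1]: print(n,k,round(q['score'],2),q['point'],atz(c,*q['point'],z),atd(c,*q['point']))
    save(c,n+sys.argv[1]+'.png')
E
python3 look.py 1 wrist
```

```text
2.3 [0.5001 0.1628 0.2505] [0.1986 0.9801 0.0002 0.0002] 1.3935615524896053e-05 [ 0.3146  0.1738 -0.2265  1.17    0.0001  0.7145]
wrist button_top 0.42 [190.1, 357.5] [0.5893 0.0345 0.149 ] [0.4808 0.1396 0.2958]
wrist carousel 0.84 [220.9, 275.7] [ 0.5918  0.0342 -0.    ] [0.565  0.0598 0.0594]
wrist opening 0.94 [150.5, 261.1] [0.5021 0.0287 0.112 ] [ 0.5283 -0.0265  0.0254]
```

move_arm --targets '[[[-0.165,-0.104,0.09],[0,0,0],0],[[-0.165,-0.104,0.09],[0,0,0],0],[[-0.165,-0.104,0.09],[0,0,0],0],[[-0.165,-0.104,0.09],[0,0,0],0],[[0,0,0],[0,0,0],0],[[0,0,0],[0,0,0],0]]'

```text
time: 3.15
tool_pos: [0.5878, 0.037, 0.1776]
tool_rot: [0.198, 0.98, 0.0, -0.001]
contact_force: [-0.5, 1.5, 0.1]
finger_gap: 0.0
grasp_force: 0.0
```

```bash
python3 look.py 2 scene
```

```text
3.15 [0.5878 0.037  0.1776] [ 0.1984  0.9801  0.0001 -0.001 ] 1.3020836335651008e-05 [ 0.0625  0.3319 -0.1905  1.0503  0.0007  0.462 ]
scene button_top 0.51 [319.8, 218.4] [0.5833 0.0353 0.149 ] [0.5991 0.0296 0.1738]
scene carousel 0.82 [318.6, 245.7] [0.5862 0.0415 0.    ] [0.662  0.0137 0.1385]
scene opening 0.58 [309.8, 202.4] [0.4981 0.0278 0.112 ] [0.5779 0.004  0.2253]
scene cap_center 0.72 [388.1, 168.7] [0.4146 0.3025 0.112 ] [0.3652 0.3336 0.0496]
```

move_arm --targets '[[[0,0,0.03],[0,0,0],0],[[0,0,0.03],[0,0,0],0],[[0,0,0.03],[0,0,0],0],[[0,0,0],[0,0,0],0]]'

```text
time: 3.8
tool_pos: [0.5887, 0.0368, 0.1604]
tool_rot: [0.198, 0.98, 0.001, 0.0]
contact_force: [-1.3, 2.0, 4.5]
finger_gap: 0.0002
grasp_force: 2.3
```

move_arm --targets '[[[0,0,0.012],[0,0,0],0],[[0,0,0],[0,0,0],0]]'

```text
time: 4.0
tool_pos: [0.5888, 0.0368, 0.1599]
tool_rot: [0.198, 0.98, 0.001, 0.001]
contact_force: [-5.2, 1.9, 17.7]
finger_gap: -0.0002
grasp_force: 8.5
```

move_arm --targets '[[[0,0,-0.1],[0,0,0],0],[[0,0,-0.15],[0,0,0],0.78],[[0.096,-0.054,-0.1],[0,0,0],0.78],[[0.096,-0.054,-0.1],[0,0,0],0.78],[[0.096,-0.054,0],[0,0,0],0.78],[[0.096,-0.054,0],[0,0,0],0.78],[[0,0,0],[0,0,0],0.78],[[0,0,0],[0,0,0],0.78],[[0,0,0],[0,0,0],0.78],[[0,0,0],[0,0,0],0.78],[[0,0,0],[0,0,0],0.78],[[0,0,0],[0,0,0],0.78]]'

```text
time: 5.2
tool_pos: [0.5012, 0.0263, 0.2476]
tool_rot: [0.199, 0.98, -0.0, -0.0]
contact_force: [0.2, -0.1, -0.3]
finger_gap: 0.0664
grasp_force: 0.0
```

move_arm --targets '[[[0,0,0],[0,0,0],0.78],[[0,0,0],[0,0,0],0.78],[[0,0,0],[0,0,0],0.78],[[0,0,0],[0,0,0],0.78],[[0,0,0],[0,0,0],0.78],[[0,0,0],[0,0,0],0.78],[[0,0,0],[0,0,0],0.78],[[0,0,0],[0,0,0],0.78],[[0,0,0],[0,0,0],0.78],[[0,0,0],[0,0,0],0.78],[[0,0,0],[0,0,0],0.78],[[0,0,0],[0,0,0],0.78]]'

```text
time: 6.4
tool_pos: [0.501, 0.0263, 0.2479]
tool_rot: [0.199, 0.98, -0.0, 0.0]
contact_force: [0.2, -0.7, 0.1]
finger_gap: 0.0667
grasp_force: 0.0
```

move_arm --targets '[[[0,0,0],[0,0,0],0.78],[[0,0,0],[0,0,0],0.78],[[0,0,0],[0,0,0],0.78],[[0,0,0],[0,0,0],0.78],[[0,0,0],[0,0,0],0.78],[[0,0,0],[0,0,0],0.78],[[0,0,0],[0,0,0],0.78],[[0,0,0],[0,0,0],0.78]]'

```text
time: 7.2
tool_pos: [0.5009, 0.0263, 0.2479]
tool_rot: [0.199, 0.98, -0.0, -0.0]
contact_force: [-0.2, 0.3, 0.5]
finger_gap: 0.067
grasp_force: 0.0
```

```bash
python3 look.py 3 wrist scene
```

```text
7.2 [0.5009 0.0263 0.2479] [ 0.1986  0.9801 -0.     -0.    ] 0.06699538480023444 [ 0.0524  0.13   -0.2843  1.1566 -0.      0.4523]
wrist button_top 0.66 [334.5, 312.0] [0.5921 0.0349 0.149 ] [0.5931 0.0348 0.1477]
wrist carousel 0.95 [318.2, 241.8] [0.5955 0.0358 0.    ] [0.5691 0.0394 0.0572]
wrist cap_center 0.6 [287.3, 206.0] [0.502  0.0303 0.112 ] [0.4975 0.0319 0.1271]
scene button_top 0.55 [319.2, 219.1] [0.5852 0.0331 0.149 ] [0.5856 0.0329 0.1495]
scene carousel 0.73 [316.2, 247.8] [0.5921 0.0325 0.    ] [0.6674 0.0058 0.139 ]
scene opening 0.81 [310.0, 199.7] [0.4884 0.0306 0.112 ] [0.4999 0.0272 0.128 ]
scene cap_center 0.63 [386.7, 169.9] [0.4186 0.2964 0.112 ] [0.3641 0.3304 0.0429]
```

View pics/wrist3.png

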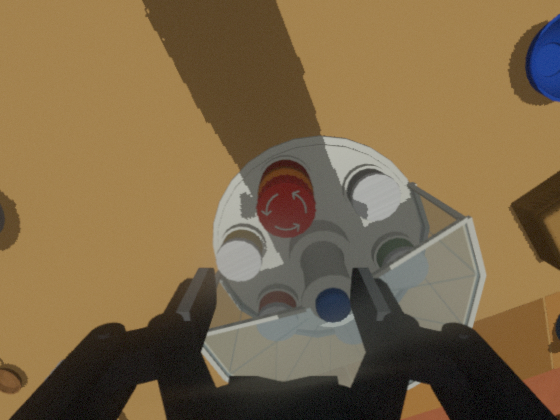

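The red cap sits in the opening at about (286,206), with the column behind it at (333,305). I'll fit the centre of the cap's top from depth.

Run:
```python
from h import *
for n in ('wrist','top'):
    c=cap(n);P=[]
    for v in range(0,420):
        for u in range(0,560):
            r,g,b=map(int,c['image'][v,u])
            if r>1.6*g+30 and r>1.6*b+30:
                p=atd(c,u,v)
                if .121<p[2]<.133 and abs(p[0]-.5)<.06 and abs(p[1]-.03)<.06: P.append(p)
    P=np.array(P)
    if len(P)<8: print(n,len(P)); continue
    q=(P[:,:2]*1e4).astype(np.float32); (x,y),rad=cv2.minEnclosingCircle(q)
    print(n,len(P),P.mean(0),x/1e4,y/1e4,rad/1e4)
print(robot.sense()['time'])
```

```text
wrist 1143 [0.49097221 0.033691   0.12696804] 0.497276318359375 0.0305664794921875 0.0228330322265625
top 0
7.8
```

Run:
```python
from h import *
c=cap('wrist')
def fit(z0,z1,cx,cy,w):
    P=np.array([p for v in range(120,340) for u in range(200,420) for p in [atd(c,u,v)] if z0<p[2]<z1 and abs(p[0]-cx)<w and abs(p[1]-cy)<w])
    (x,y),r=cv2.minEnclosingCircle((P[:,:2]*1e4).astype(np.float32)); print(len(P),P.mean(0),x/1e4,y/1e4,r/1e4)
fit(.123,.131,.5,.03,.04)
fit(.143,.155,.59,.035,.025)
```

```text
2580 [0.49964971 0.02933365 0.12723618] 0.500413720703125 0.02918984375 0.024259065246582032
853 [0.58766847 0.03546096 0.14758961] 0.589746142578125 0.035008792114257815 0.015164218139648437
```

move_arm --targets '[[[0.008,0.012,0.13],[0,0,0],0.78],[[0,0,0.13],[0,0,0],0.78],[[0,0,0.13],[0,0,0],0.78],[[0,0,0.13],[0,0,0],0.78],[[0,0,0.07],[0,0,0],0.78],[[0,0,0.045],[0,0,0],0.78],[[0,0,0],[0,0,0],0.78]]'

```text
time: 8.55
tool_pos: [0.4996, 0.0291, 0.1199]
tool_rot: [0.199, 0.98, -0.0, -0.001]
contact_force: [-0.5, -0.0, 0.1]
finger_gap: 0.0664
grasp_force: 0.0
```

move_arm --targets '[[[0,0,0],[0,0,0],0],[[0,0,0],[0,0,0],0],[[0,0,0],[0,0,0],0],[[0,0,0],[0,0,0],0],[[0,0,0],[0,0,0],0],[[0,0,0],[0,0,0],0]]'

```text
time: 9.15
tool_pos: [0.5011, 0.0291, 0.1215]
tool_rot: [0.199, 0.98, 0.0, 0.001]
contact_force: [-1.3, -0.6, 5.6]
finger_gap: 0.0467
grasp_force: 60.9
```

move_arm --targets '[[[0,0,0.01],[0,0,0],0],[[0,0,0.01],[0,0,0],0],[[0,0,0.01],[0,0,0],0],[[0,0,0.006],[0,0,0],0],[[0,0,0],[0,0,0],0]]'

```text
time: 9.65
tool_pos: [0.5011, 0.0291, 0.1148]
tool_rot: [0.199, 0.98, 0.0, 0.001]
contact_force: [-2.4, -1.0, 12.2]
finger_gap: 0.0467
grasp_force: 61.6
```

move_arm --targets '[[[0,0,0.004],[0,0,0],0],[[0,0,0],[0,0,-0.04],0],[[0,0,0],[0,0,-0.05],0],[[0,0,0],[0,0,-0.05],0],[[0,0,0],[0,0,-0.05],0],[[0,0,0],[0,0,-0.05],0],[[0,0,0],[0,0,0],0]]'

```text
time: 10.35
tool_pos: [0.5021, 0.0295, 0.1146]
tool_rot: [-0.053, 0.999, 0.0, 0.002]
contact_force: [-1.9, -0.2, 13.3]
finger_gap: 0.0467
grasp_force: 61.7
```

move_arm --targets '[[[0,0,0],[0,0,-0.05],0],[[0,0,0],[0,0,-0.05],0],[[0,0,0],[0,0,-0.05],0],[[0,0,0],[0,0,-0.05],0],[[0,0,0],[0,0,-0.05],0],[[0,0,0],[0,0,-0.02],0],[[0,0,0],[0,0,0],0]]'

```text
time: 11.05
tool_pos: [0.502, 0.0296, 0.1146]
tool_rot: [-0.329, 0.944, -0.0, 0.002]
contact_force: [-3.1, 0.7, 13.1]
finger_gap: 0.0469
grasp_force: 61.7
```

Run:
```python
from h import *
s=robot.sense();print(s['torque'],s['joint_pos'])
c=cap('wrist');save(c,'w4.png')
```

```text
[ 0.22124243  0.43165497 -0.02522479] [ 5.83529384e-02  2.29902814e-01 -4.85720694e-01  8.51641775e-01
  8.15868346e-04 -6.11139068e-01]
```

View pics/w4.png

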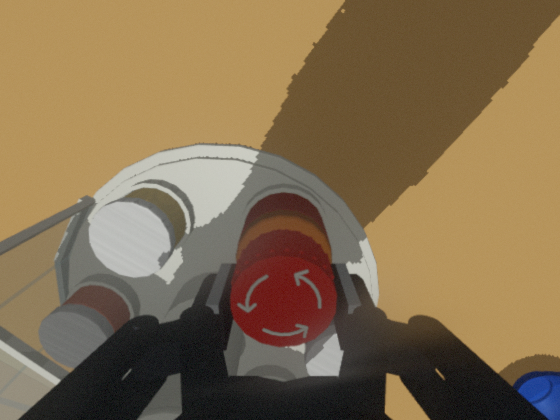

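The cap at (285,300) is held between the fingers. Its arrows sit as before in the tool's view, so it turned about 62° with the tool. Next I lift.

move_arm --targets '[[[0,0,-0.03],[0,0,0],0],[[0,0,-0.04],[0,0,0],0],[[0,0,-0.04],[0,0,0],0],[[0,0,0],[0,0,0],0]]'

```text
time: 11.5
tool_pos: [0.5008, 0.0291, 0.1357]
tool_rot: [-0.328, 0.945, -0.0, 0.001]
contact_force: [-0.1, 0.8, -0.9]
finger_gap: 0.0467
grasp_force: 61.4
```

move_arm --targets '[[[0,0,-0.06],[0,0,0],0],[[0,0,-0.08],[0,0,0],0],[[0,0,-0.08],[0,0,0],0],[[0,0,-0.06],[0,0,0],0],[[0,0,-0.02],[0,0,0],0],[[0,0,0],[0,0,0],0],[[0,0,0],[0,0,0],0],[[0,0,0],[0,0,0],0],[[0,0,0],[0,0,0],0]]'

```text
time: 12.4
tool_pos: [0.4999, 0.0291, 0.1942]
tool_rot: [-0.328, 0.945, 0.0, -0.001]
contact_force: [-0.5, -0.8, -0.4]
finger_gap: 0.0466
grasp_force: 61.5
```

Run:
```python
from h import *
c=cap('scene');cv2.imwrite('pics/s5.png',cv2.resize(c['image'][140:300,220:440,::-1],None,fx=3,fy=3))
```

```text
(no output)
```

View pics/s5.png

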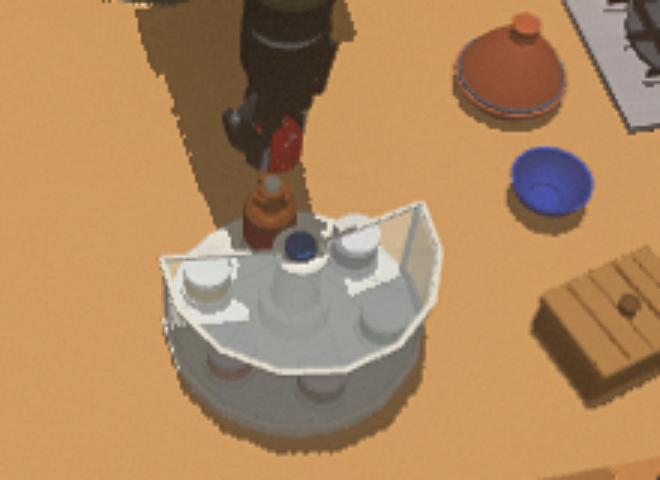

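The jar at (270,215) is open, and the red cap at (285,145) is held clear above it. The blue button at (300,245) is up and the bystanders in view are in place.

```bash
python3 -c "
from plant import robot
print(robot.hand_in())"
```

```text
the job is handed in; nothing more can be done
None
```

The job is handed in: I pressed the button, the carousel brought the chilli jar round, and I pushed, twisted and lifted the red cap off, ending with it held still about 55 mm above the open jar's rim; no verdict was returned.

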